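# Oil the rotisserie tensioner and hold it open

## Robot

A 6-joint arm with a two-finger parallel gripper is mounted at the origin on the work surface. World frame = base frame: x ahead of the robot, y to its left, z up, the work surface at z = 0. Lengths are in m, angles in rad, forces in N, time in s.
With the tool pointing down it reaches from about 0.3 to 0.875 m from the base axis. Payload 6.4 kg.
Tool frame: the origin (TCP) lies midway between the tips of the shut fingers; the grasp point (between the pads) lies 19 mm behind it (ctrl.pinch_z is the distance from the TCP to the grasp point, in m); z points along the fingers, y is the line along which they close (so a half turn about z gives the same grasp; the last joint's range is limited). The gripper opens to 85 mm and grips with 20 to 120 N. Pads are 22 mm wide; open, the fingers measure 114 mm over their backs; the gripper's body (76 mm by 85 mm) begins 54 mm behind the grasp point. The pads swing forward as they close: fully open they stand 13 mm farther back than shut.
Start: joints at [1.062, 0.181, 1.607, -0, 1.354, -0.206], TCP at [0.171, 0.549, 0.231] pointing down, gripper open.
Joint ranges: [-2.99, 2.99], [-0.89, 2.07], [0.3, 2.58], [-1.14, 4.28], [0, 2.63], [-3.12, 3.12]. Speed limits (rad/s): [2.57, 2.57, 3.01, 3.14, 3.14, 3.14].

## Interface

Orientations are given as a unit quaternion [w, x, y, z].
In Python, from bench import ctrl gives the robot as it stands.
- The arm moves only by the tool apply_moves, never from a script. Its argument "moves" is a list of rows, each an object with "jaw": the opening, from 0 (shut) to 1 (fully open); "offset": the shift along the tool's x, y, z in mm, a list of three; "rot": the turn, a rotation vector about the tool's x, y, z in degrees, a list of three. In form: [{"jaw": jaw, "offset": [dx, dy, dz], "rot": [ax, ay, az]}, ...]. A call has exactly 5 rows; each row shifts and turns the commanded pose from where the row before left it, along the tool's axes as they then stand; what a row does not reach is not made up. A row lasts 1/8 s, in which the tool goes at most 62.5 mm and 10.7 degrees, less where a joint would pass 70% of its speed; a pose out of reach is approached as far as the arm can. A call is refused whole if a number of a shift passes 62.5 or a number of a turn 10.7, either way. A call with a gripper value outside its range is refused whole. The fingers move at their own pace and stop on an object; the grip force is fixed at half the most. Time passes only in rows, so rows that do not move let the fingers close, or fill a call up. It gives the time, the measured TCP pose, the force, the opening and the grip force at its end, in the units of the state.
- ctrl.get_obs(): the state, without advancing time (a new reading comes with each control period).
- ctrl.camera(name): name is "scene" or "top" or "wrist"; returns (picture, depth): 420x560x3 uint8, red, green, blue; 420x560 float32, m along the optical axis (not along the pixel's ray), 0 where there is no reading.
- ctrl.camera_params(name): a dict with "K" (3x3 intrinsics, pixels), "dist" ([k1, k2, p1, p2, k3] as OpenCV has them; the pictures are not rectified), "cam_to_world" (4x4, takes a point from camera to world coordinates); the wrist camera has in their place "mount" (4x4, takes a point from camera to tool coordinates, whose origin is the TCP and whose axes are the flange's). Camera axes: x right, y down, z forward; pixel columns grow to the right and rows downward; lengths in m; the calibration is good to about 2 mm. A picture is of the moment at which its call begins: read the wrist's pose just before it. camera_params takes no time and is no camera call.
- ctrl.hand_in(): hands the job in; it is judged then, once.
Trained networks look in the newest picture that a camera, given by its name, has taken for a name from the list of things; names that differ only in an ending like _2 or _b are one class to them, and where a whole thing is asked for, a point or a joint stands for the part that bears it (a point fixed in the world has none). Each returns a list of dicts, best first, with "score" (0 to 1); they miss things now and then, are a little off and sometimes report something else, mostly with a low value. They report only what shows in the picture. A call takes as long as a camera call. They do not tell look-alikes from the thing itself.
- ctrl.outline_of(camera, target): "region" (420x560 bool, what is visible of it) and "position" ([column, row] in pixels, amid what is visible of it).
The state is a dict: "time_s": time; "q": joint angles; "dq": joint speeds; "joint_efforts": joint torques, N m; "eef_pos": TCP position; "eef_rot": TCP orientation; "wrist_force": force on the tool from outside, world axes, zero at the start; "torque": the same for the moment, N m; "opening": opening from 0.0 (shut) to 1.0 (fully open); "grasp_force": force on a finger pad.
Only numpy, scipy, OpenCV 4.12 (cv2) and the standard library are available. Lean on these libraries where they do the work, as an engineer would, in place of code of your own. Each camera call takes 0.05 s, during which the arm holds its last target. There are 200 camera calls.

## Task

Oil the chain tensioner of the rotisserie drive: press the nozzle cap of the oil canister beside it all the way down and let it spring back up, then push the tensioner's sprung arm forward until it is against its stop. Finish while still holding the arm against the stop with the gripper's fingers (do not let it go at the end), and leave the other kitchen things where they are.

Things in the scene. Friction and masses are not known exactly. Their poses are not given: they have to be found in the camera images.
- drive: Rotisserie drive unit, fixed to the counter: steel base plate 130 x 100 x 10 mm with an upright hanger plate (top at 85 mm) and, on its -y side, a ribbed aluminium gear motor (y -50 to -125 mm, up to 65 mm high, with a 30 mm black end cap). Origin: centre of the base plate's underside on the counter. Its +x is 'forward', the way the arm has to be pushed (roughly away from the robot; the unit's yaw varies); the arm swings in the plane y = 0 of this frame.
- pivot (a point): The tensioner arm's pivot axis, 65 mm above the counter over the drive's origin; the axis is level, along the drive's y.
- cage_arm (a joint): Angle of the sprung tensioner arm, in rad. 0 = at rest, leaning back (to the drive's -x) 0.75 rad from upright; it grows as the arm is pushed forward over the top; 1.35 = against the stop, leaning 0.60 rad forward. The spring always drives it back to 0: about 0.25 N m at rest, 0.6 N m at the stop (3 to 7 N at the end roller).
- end_roller (a point): Centre of the white nylon roller at the free end of the tensioner arm, 85 mm from the pivot axis; the roller is 30 mm in diameter and 30 mm long along the drive's y. The arm is two aluminium cage plates 12 mm wide and 28 mm apart over their outsides. At rest the centre is 127 mm above the counter and 58 mm behind the pivot; at the stop 135 mm up and 48 mm ahead of it. It turns with the arm and does not spin.
- canister: Slim aluminium oil canister 51 mm in diameter in a steel cup, screwed to the counter 140 to 190 mm to the drive's +y side, its nozzle looking towards the arm's pivot (its -y). Origin: on the counter under its axis.
- nozzle_cap (a joint): Travel of the sprung white nozzle cap, in m: 0 = up, 0.008 = fully down. It takes about 3 N to start and 7 N to bottom; it springs back by itself.
- cap_top (a point): Centre of the flat top of the nozzle cap (32 mm in diameter), 152 mm above the counter when up.
- shaker: Bystander: stainless dredge shaker with a twist lid, 64 mm in diameter, 110 mm high, standing ahead of the drive between arm and canister. Origin: centre of its underside.
- scraper: Bystander: flat orange plastic bowl scraper, 100 x 75 mm, 12 mm high, lying behind the drive and the canister. Origin: centre of its underside.
- spoon: Bystander: cherry wood spoon 280 mm long lying on the left of the counter. Origin: under the middle.
- crock: Bystander: sage ceramic crock 120 mm in diameter, 130 mm high, at the far left. Origin: centre of its underside.
- bowl: Bystander: white bowl 130 mm in diameter, 55 mm high, at the right. Origin: centre of its underside.
- jar: Bystander: glass jar 70 mm in diameter, 100 mm high, at the near right. Origin: centre of its underside.
Not all that is in view belongs to the job. Leave any green or yellow look-alike of the canister alone.

How it is judged:
On the way, in this order (a step that is already met when the one before it is completed fails the run):
1. the nozzle cap is pressed all the way down (value of joint nozzle_cap above 0.0065 m), for 0.05 s.
2. the nozzle cap has sprung back up (value of joint nozzle_cap below 0.002 m), for 0.1 s.
3. the tensioner arm is pushed forward to its stop (value of joint cage_arm above 1.26 rad), for 0.3 s.
At the end, for the whole second after the job is handed in: The tensioner arm stands within 0.09 rad (5 degrees) of its stop, held there by the gripper's fingers (more than 1 N of contact), the nozzle cap is up again (within 2 mm), and every bystander is within 30 mm of where it began (value of joint cage_arm above 1.26 rad and contact force between cage_arm and the fingers above 1 N and value of joint nozzle_cap below 0.002 m and not (distance of shaker from where it was at the start of the episode above 0.03 m) and not (distance of scraper from where it was at the start of the episode above 0.03 m) and not (distance of spoon from where it was at the start of the episode above 0.03 m) and not (distance of crock from where it was at the start of the episode above 0.03 m) and not (distance of bowl from where it was at the start of the episode above 0.03 m) and not (distance of jar from where it was at the start of the episode above 0.03 m)); the arm keeps its last pose, push and grip.
It fails at once if a bystander is moved by more than 30 mm (distance of any of shaker, scraper, spoon, crock, bowl, jar from where it was at the start of the episode above 0.03 m).
It also fails if it takes over 38 s, if anything falls off the work surface, if the arm or the gripper's body presses on something with over 40 N, if the wrist force passes 120 N, or if a joint passes its speed limit or range.

## Working session

There is one attempt and no reset: what is moved stays moved. The work goes in short steps, Python scripts to look and compute and a tool call to move; the robot and the scene stay as the last step left them, time stands still between calls to the robot, and variables do not carry over. Pictures are saved under pics/ and viewed, at most 10 in all, crops included, and the job is handed in when it is done.

Besides the shell and the picture viewer there is one more tool, called after "Request:" as name(argument=value, ...), one argument or row to a line, values as JSON. apply_moves: Moves the arm, as the interface text tells. Its arguments: {"type":"object","properties":{"moves":{"type":"array"}},"required":["moves"]}

```bash
mkdir -p pics; cat > h.py <<'E'
from bench import ctrl
import numpy as np, cv2
from scipy.spatial.transform import Rotation as R
def pose():
    o=ctrl.get_obs(); q=o["eef_rot"]; T=np.eye(4)
    T[:3,:3]=R.from_quat([q[1],q[2],q[3],q[0]]).as_matrix(); T[:3,3]=o["eef_pos"]; return T
def shot(name):
    T=pose(); im,d=ctrl.camera(name); p=ctrl.camera_params(name)
    C=np.array(p["cam_to_world"]) if "cam_to_world" in p else T@np.array(p["mount"])
    return im,d,p,C
def cloud(im,d,p,C):
    h,w=d.shape; u,v=np.meshgrid(np.arange(w),np.arange(h))
    n=cv2.undistortPoints(np.stack([u,v],-1).reshape(-1,1,2).astype(np.float64),np.array(p["K"]),np.array(p["dist"])).reshape(h,w,2)
    P=np.concatenate([n,np.ones((h,w,1))],-1)*d[...,None]
    return P@C[:3,:3].T+C[:3,3]
def save(f,im,s=1):
    cv2.imwrite(f,cv2.resize(im[...,::-1],None,fx=s,fy=s,interpolation=cv2.INTER_CUBIC))
E
cat > a.py <<'E'
from h import *
np.set_printoptions(precision=3,suppress=True)
o=ctrl.get_obs(); print(o["eef_pos"],o["eef_rot"],o["time_s"])
ims=[]
for c in ["top","scene"]:
    im,d,p,C=shot(c); X=cloud(im,d,p,C); np.savez(c,im=im,X=X,d=d); ims.append(im)
    for t in ["drive","end_roller","canister","nozzle_cap","shaker","scraper","jar","bowl","crock","spoon"]:
        for r in ctrl.outline_of(c,t)[:3]:
            m=r["region"]&(d>0); P=X[m]
            if len(P): print(c,t,round(r["score"],2),np.round(r["position"]),m.sum(),np.median(P,0),P.min(0),P.max(0))
save("pics/top.png",ims[0],1.4); save("pics/scene.png",ims[1],1.4)
E
python3 a.py
```

```text
[0.171 0.548 0.23 ] [-0.     0.151  0.989 -0.001] 0.0
top drive 0.78 [269. 224.] 2311 [ 0.529 -0.054  0.057] [ 0.466 -0.173 -0.008] [0.629 0.045 0.145]
top drive 0.39 [262. 172.] 448 [ 0.686 -0.027  0.103] [ 0.661 -0.059 -0.002] [0.727 0.003 0.115]
top drive 0.28 [205. 193.] 76 [0.627 0.14  0.15 ] [0.615 0.126 0.145] [0.641 0.151 0.158]
top end_roller 0.73 [260. 229.] 324 [ 0.523 -0.01   0.101] [ 0.483 -0.042  0.003] [0.566 0.021 0.145]
top end_roller 0.33 [200. 190.] 95 [0.627 0.14  0.15 ] [0.613 0.121 0.145] [0.641 0.154 0.158]
top canister 0.94 [211. 197.] 597 [0.618 0.131 0.05 ] [ 0.584  0.093 -0.005] [0.676 0.185 0.158]
top canister 0.73 [202. 153.] 651 [0.752 0.156 0.062] [ 0.717  0.113 -0.006] [0.822 0.209 0.155]
top canister 0.68 [162. 247.] 634 [0.473 0.264 0.062] [ 0.428  0.228 -0.007] [0.519 0.323 0.156]
top nozzle_cap 0.71 [194. 146.] 113 [0.763 0.161 0.151] [0.749 0.146 0.14 ] [0.779 0.176 0.155]
top shaker 0.62 [264. 173.] 430 [ 0.685 -0.029  0.104] [ 0.661 -0.059  0.012] [ 0.722 -0.     0.115]
top scraper 0.96 [231. 253.] 741 [0.455 0.076 0.006] [ 0.403  0.036 -0.002] 
[... 1209 characters left out ...]
 0.158]
scene nozzle_cap 0.53 [361. 224.] 104 [0.479 0.274 0.149] [0.343 0.181 0.001] [0.496 0.291 0.159]
scene shaker 0.66 [246. 229.] 543 [ 0.708 -0.019  0.082] [ 0.597 -0.146 -0.013] [ 0.73  -0.     0.115]
scene scraper 0.69 [312. 221.] 452 [0.459 0.073 0.008] [ 0.405  0.023 -0.005] [0.515 0.119 0.021]
scene jar 0.91 [211. 132.] 430 [ 0.431 -0.503  0.068] [ 0.296 -0.665 -0.009] [ 0.458 -0.48   0.107]
scene bowl 0.64 [180. 154.] 619 [ 0.571 -0.541  0.032] [ 0.51  -0.648 -0.007] [ 0.649 -0.451  0.065]
scene crock 0.81 [359. 289.] 2164 [0.627 0.404 0.081] [ 0.462  0.27  -0.008] [0.689 0.496 0.139]
scene spoon 0.86 [408. 253.] 370 [0.353 0.405 0.014] [ 0.214  0.341 -0.009] [0.473 0.465 0.03 ]
```

```bash
python3 - <<'E'
from h import *
np.set_printoptions(precision=4,suppress=True)
z=np.load("top.npz"); im=z["im"]; X=z["X"]
cv2.imwrite("pics/crop.png",cv2.resize(im[120:290,130:340,::-1],None,fx=3.5,fy=3.5,interpolation=cv2.INTER_CUBIC))
# caps
for c in [(0.627,0.14),(0.763,0.161),(0.479,0.274)]:
    m=(abs(X[...,2]-.152)<.008)&(np.hypot(X[...,0]-c[0],X[...,1]-c[1])<.04)
    P=X[m]; print(c,m.sum(),P.mean(0),P.min(0),P.max(0),im[m].mean(0))
    for k in (0,1):
        pass
# drive upper bits
for lo,hi in [(.004,.016),(.05,.07),(.078,.09),(.115,.15)]:
    m=(X[...,2]>lo)&(X[...,2]<hi)&(X[...,0]>.42)&(X[...,0]<.66)&(X[...,1]>-.2)&(X[...,1]<.06)
    P=X[m]; r=cv2.minAreaRect(P[:,:2].astype(np.float32)*1000); print(lo,hi,m.sum(),P.mean(0),r)
E
```

```text
(0.627, 0.14) 106 [0.6272 0.1393 0.1504] [0.6129 0.1211 0.1445] [0.6437 0.1539 0.1582] [249.5377 247.0094 239.8019]
(0.763, 0.161) 109 [0.7637 0.1617 0.1506] [0.7485 0.1456 0.1443] [0.7786 0.1784 0.1555] [240.8807 239.7248 228.945 ]
(0.479, 0.274) 113 [0.4745 0.2748 0.1506] [0.4594 0.257  0.1452] [0.489  0.2912 0.1555] [248.6637 245.6814 236.2301]
0.004 0.016 1200 [ 0.5444 -0.0217  0.0085] ((538.998291015625, -68.52049255371094), (237.03121948242188, 255.63616943359375), 0.15734049677848816)
0.05 0.07 891 [ 0.5122 -0.1061  0.0626] ((521.8271484375, -86.37529754638672), (172.02029418945312, 93.64830780029297), 65.2550048828125)
0.078 0.09 95 [ 0.5483 -0.0401  0.0828] ((548.0888671875, -33.2750244140625), (47.31720733642578, 53.091827392578125), 18.76780891418457)
0.115 0.15 123 [0.4985 0.0007 0.1368] ((498.93408203125, 0.5509757995605469), (34.714359283447266, 31.370182037353516), 58.37718200683594)
```

View pics/crop.png

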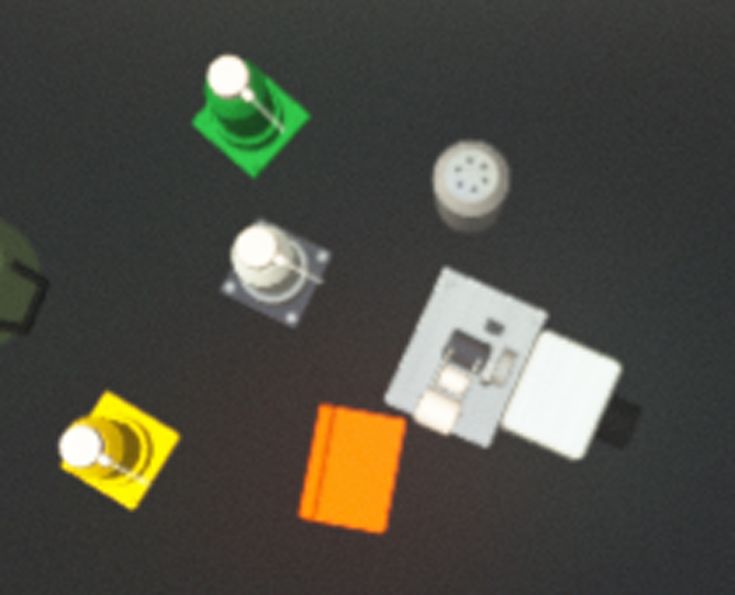

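View pics/scene.png

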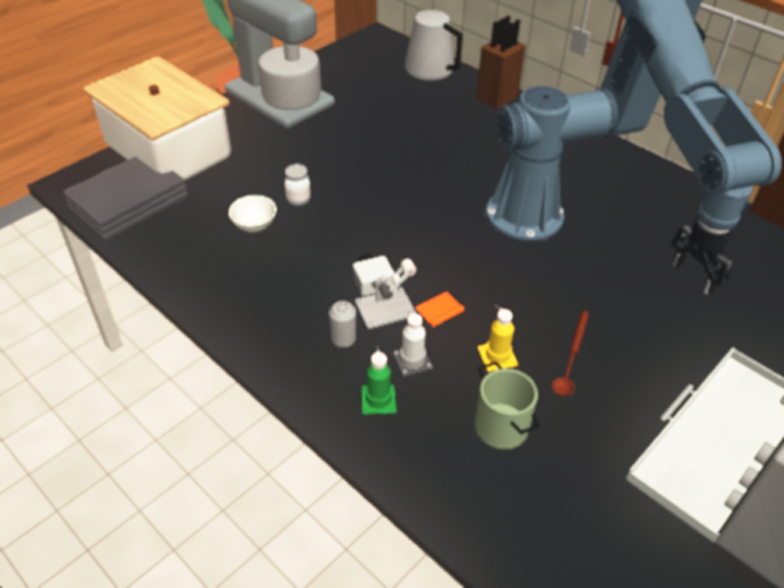

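The crop and scene show three canisters. Green is at full-picture px (201,153), yellow at (164,248), and plain aluminium on a steel foot at (205,195). The plain one fits: it is aluminium in a steel cup, about 165 mm to the drive's +y side, and its nozzle looks at the pivot. The drive's plate is at px (263,222), and the white roller leans back at (254,237).

```bash
cat >> h.py <<'E'
def to(target,yaw=None):
    """shift in current tool axes (mm) and turn about tool z (deg) to world target"""
    T=pose(); d=T[:3,:3].T@(np.array(target)-T[:3,3])*1000
    a=np.degrees(np.arctan2(-T[0,0]*0-T[1,0],-T[0,0])) # heading of -tool x
    print("tool mm",np.round(d,1),"heading",round(a,2),"turn z", None if yaw is None else round(-(yaw-a),2))
E
python3 - <<'E'
from h import *
np.set_printoptions(precision=4,suppress=True)
p=ctrl.camera_params("top"); C=np.array(p["cam_to_world"])
px=np.array([[447,268],[548,318],[488,446],[385,400]])/3.5+[130,120]
n=cv2.undistortPoints(px.reshape(-1,1,2).astype(float),np.array(p["K"]),np.array(p["dist"])).reshape(-1,2)
r=np.c_[n,np.ones(4)]@C[:3,:3].T; W=C[:3,3]+r*((.01-C[2,3])/r[:,2])[:,None]
print(W, W.mean(0), np.linalg.norm(W-np.roll(W,-1,0),axis=1))
f=(W[0]-W[3]+W[1]-W[2]); yaw=np.degrees(np.arctan2(f[1],f[0])); print("yaw",yaw)
z=np.load("top.npz"); X=z["X"]; o=W.mean(0)[:2]; c,s=np.cos(np.radians(yaw)),np.sin(np.radians(yaw))
m=(X[...,2]>.12)&(X[...,2]<.16)&(abs(X[...,0]-.5)<.07)&(abs(X[...,1])<.06); P=X[m]
D=(P[:,:2]-o)@np.array([[c,-s],[s,c]]); print("roller drive frame",D.mean(0),D.min(0),D.max(0))
cap=np.array([.6272,.1393]); print("cap drive",(cap-o)@np.array([[c,-s],[s,c]]))
to([.62,.14,.23],yaw)
E
```

```text
[[ 0.6293 -0.0109  0.01  ]
 [ 0.584  -0.0989  0.01  ]
 [ 0.4727 -0.0444  0.01  ]
 [ 0.514   0.0447  0.01  ]] [ 0.55   -0.0273  0.01  ] [0.099  0.1239 0.0982 0.128 ]
yaw -25.922734690662267
roller drive frame [-0.0587  0.0026] [-0.073  -0.0146] [-0.0434  0.0203]
cap drive [-0.0034  0.1836]
tool mm [-550.1 -256.5    1.3] heading -17.35 turn z 8.57
```

Request:
apply_moves(
  moves=[
    {"jaw": 0.5, "offset": [-50, -24, 0], "rot": [0, 0, 0]},
    {"jaw": 0, "offset": [-50, -24, 0], "rot": [0, 0, 0]},
    {"jaw": 0, "offset": [-50, -24, 0], "rot": [0, 0, 0]},
    {"jaw": 0, "offset": [-50, -24, 0], "rot": [0, 0, 0]},
    {"jaw": 0, "offset": [-50, -24, 0], "rot": [0, 0, 0]},
  ],
)

```text
time_s: 1.72
eef_pos: [0.3754, 0.3585, 0.2315]
eef_rot: [0.0, 0.151, 0.989, 0.0]
wrist_force: [0.8, -0.1, -0.1]
opening: 0.001
grasp_force: 0.0
```

Request:
apply_moves(
  moves=[
    {"jaw": 0, "offset": [-50, -24, 0], "rot": [0, 0, 0]},
    {"jaw": 0, "offset": [-50, -24, 0], "rot": [0, 0, 0]},
    {"jaw": 0, "offset": [-50, -24, 0], "rot": [0, 0, 0]},
    {"jaw": 0, "offset": [-50, -24, 0], "rot": [0, 0, 0]},
    {"jaw": 0, "offset": [-40, -18, 0], "rot": [0, 0, 0]},
  ],
)

```text
time_s: 2.35
eef_pos: [0.5709, 0.1775, 0.2314]
eef_rot: [0.0, 0.151, 0.988, 0.0]
wrist_force: [0.9, 0.9, 0.3]
opening: 0.002
grasp_force: 0.0
```

```bash
python3 - <<'E'
from h import *
np.set_printoptions(precision=4,suppress=True)
print(pose()[:3,3], ctrl.get_obs()["time_s"])
to([.6272,.1393,.20],-26)
im,d,p,C=shot("wrist"); X=cloud(im,d,p,C); save("pics/w1.png",im)
for lo,hi,t in [(.14,.16,"cap"),(.12,.16,"roller")]:
    c=(.627,.139) if t=="cap" else (.498,-.002)
    m=(d>0)&(X[...,2]>lo)&(X[...,2]<hi)&(np.hypot(X[...,0]-c[0],X[...,1]-c[1])<.045); P=X[m]
    if len(P): print(t,m.sum(),P.mean(0),P.min(0),P.max(0))
E
```

```text
[0.5709 0.1775 0.2314] 2.35
tool mm [-65.2 -19.6  31.4] heading -17.41 turn z 8.59
cap 184 [0.6176 0.1252 0.1441] [0.6137 0.1162 0.14  ] [0.6224 0.1367 0.1474]
roller 1379 [0.5023 0.0137 0.1337] [ 0.4836 -0.0035  0.12  ] [0.5178 0.0212 0.1435]
```

View pics/w1.png

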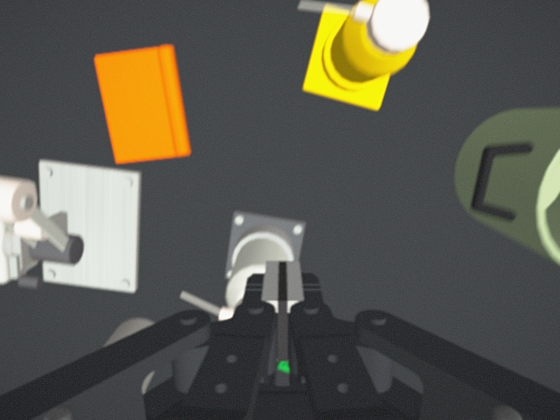

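The wrist view shows the plain canister on its grey foot at (265,245), just ahead of the shut fingers. Yellow is at (395,25), well behind.

Request:
apply_moves(
  moves=[
    {"jaw": 0, "offset": [-40, -10, 0], "rot": [0, 0, 0]},
    {"jaw": 0, "offset": [-25, -9, 25], "rot": [0, 0, 0]},
    {"jaw": 0, "offset": [0, 0, 20], "rot": [0, 0, 8.5]},
    {"jaw": 0, "offset": [0, 0, 15], "rot": [0, 0, 0]},
    {"jaw": 0, "offset": [0, 0, 5], "rot": [0, 0, 0]},
  ],
)

```text
time_s: 3.02
eef_pos: [0.625, 0.1422, 0.1652]
eef_rot: [-0.001, 0.222, 0.975, -0.0]
wrist_force: [0.2, -0.5, -0.2]
opening: 0.001
grasp_force: 0.0
```

```bash
python3 - <<'E'
from h import *
to([.6272,.1393,.1435],-26); o=ctrl.get_obs(); print(o["wrist_force"],o["eef_pos"])
E
```

```text
tool mm [-3.3 -1.6 21.7] heading -25.67 turn z 0.33
[ 0.18506309 -0.50463618 -0.20709698] [0.62495118 0.14218221 0.1651691 ]
```

Request:
apply_moves(
  moves=[
    {"jaw": 0, "offset": [-3, -2, 5], "rot": [0, 0, 0]},
    {"jaw": 0, "offset": [0, 0, 8], "rot": [0, 0, 0]},
    {"jaw": 0, "offset": [0, 0, 5], "rot": [0, 0, 0]},
    {"jaw": 0, "offset": [0, 0, 2], "rot": [0, 0, 0]},
    {"jaw": 0, "offset": [0, 0, 1], "rot": [0, 0, 0]},
  ],
)

```text
time_s: 3.65
eef_pos: [0.628, 0.1388, 0.1462]
eef_rot: [0.001, 0.224, 0.975, 0.0]
wrist_force: [-0.8, -1.2, 5.7]
opening: -0.0
grasp_force: 2.9
```

Request:
apply_moves(
  moves=[
    {"jaw": 0, "offset": [0, 0, 1], "rot": [0, 0, 0]},
    {"jaw": 0, "offset": [0, 0, 1], "rot": [0, 0, 0]},
    {"jaw": 0, "offset": [0, 0, 1], "rot": [0, 0, 0]},
    {"jaw": 0, "offset": [0, 0, 0], "rot": [0, 0, 0]},
    {"jaw": 0, "offset": [0, 0, 0], "rot": [0, 0, 0]},
  ],
)

```text
time_s: 4.28
eef_pos: [0.6281, 0.1388, 0.1441]
eef_rot: [0.001, 0.224, 0.975, 0.0]
wrist_force: [-3.7, -0.5, 8.1]
opening: 0.002
grasp_force: 4.5
```

Request:
apply_moves(
  moves=[
    {"jaw": 0, "offset": [0, 0, 1], "rot": [0, 0, 0]},
    {"jaw": 0, "offset": [0, 0, 1], "rot": [0, 0, 0]},
    {"jaw": 0, "offset": [0, 0, 0], "rot": [0, 0, 0]},
    {"jaw": 0, "offset": [0, 0, 0], "rot": [0, 0, 0]},
    {"jaw": 0, "offset": [0, 0, 0], "rot": [0, 0, 0]},
  ],
)

```text
time_s: 4.9
eef_pos: [0.6281, 0.1388, 0.1439]
eef_rot: [0.001, 0.223, 0.975, 0.0]
wrist_force: [-8.7, -1.4, 19.1]
opening: -0.006
grasp_force: 9.5
```

Bottomed: the force has risen steeply, to 19 N. I'll let the cap up and go behind the arm.

Request:
apply_moves(
  moves=[
    {"jaw": 0, "offset": [0, 0, -15], "rot": [0, 0, 0]},
    {"jaw": 0, "offset": [0, 0, -40], "rot": [0, 0, 0]},
    {"jaw": 0, "offset": [0, 0, 0], "rot": [0, 0, 0]},
    {"jaw": 0, "offset": [0, 0, 0], "rot": [0, 0, 0]},
    {"jaw": 0, "offset": [0, 0, 0], "rot": [0, 0, 0]},
  ],
)

```text
time_s: 5.52
eef_pos: [0.6266, 0.1387, 0.1936]
eef_rot: [-0.001, 0.224, 0.975, -0.0]
wrist_force: [-0.2, -0.3, -0.4]
opening: 0.004
grasp_force: 0.0
```

```bash
python3 - <<'E'
from h import *
np.set_printoptions(precision=4,suppress=True)
im,d,p,C=shot("top"); X=cloud(im,d,p,C)
m=(abs(X[...,2]-.15)<.012)&(np.hypot(X[...,0]-.627,X[...,1]-.139)<.02); print(m.sum(),np.median(X[m],0) if m.any() else 0)
print(ctrl.get_obs()["eef_pos"],ctrl.get_obs()["wrist_force"])
to([.461,.019,.12],-26)
E
```

```text
1 [0.6175 0.1523 0.1395]
[0.6267 0.1387 0.1937] [ 0.2592 -0.0312 -0.1801]
tool mm [  96.7 -179.9   74.2] heading -25.85 turn z 0.15
```

Request:
apply_moves(
  moves=[
    {"jaw": 0, "offset": [30, -40, 0], "rot": [0, 0, 0]},
    {"jaw": 0, "offset": [30, -40, 0], "rot": [0, 0, 0]},
    {"jaw": 0, "offset": [27, -40, 0], "rot": [0, 0, 0]},
    {"jaw": 0, "offset": [10, -40, 0], "rot": [0, 0, 0]},
    {"jaw": 0, "offset": [0, -20, 20], "rot": [0, 0, 0]},
  ],
)

```text
time_s: 6.2
eef_pos: [0.4612, 0.018, 0.1758]
eef_rot: [0.001, 0.224, 0.975, -0.0]
wrist_force: [-0.0, -0.9, -1.2]
opening: 0.001
grasp_force: 0.0
```

```bash
python3 - <<'E'
from h import *
np.set_printoptions(precision=4,suppress=True)
print(pose()[:3,3])
to([.461,.019,.118],-26)
im,d,p,C=shot("wrist"); save("pics/w2.png",im); X=cloud(im,d,p,C)
im,d,p,C=shot("top"); X=cloud(im,d,p,C)
m=(abs(X[...,2]-.15)<.012)&(np.hypot(X[...,0]-.627,X[...,1]-.139)<.02); print("cap",m.sum(),np.median(X[m],0) if m.any() else 0)
E
```

```text
[0.4612 0.018  0.1758]
tool mm [ 0.7  0.7 57.8] heading -25.88 turn z 0.12
cap 111 [0.6267 0.1399 0.1505]
```

View pics/w2.png

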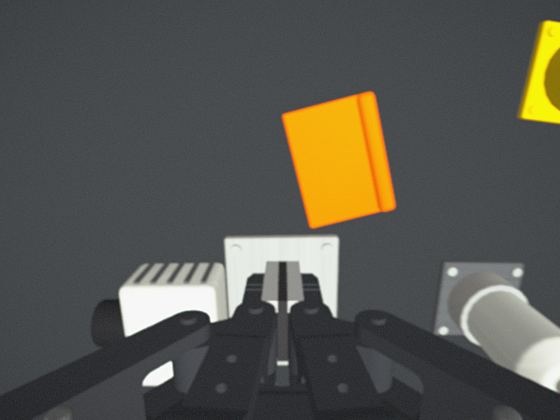

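The cap reads up again (top at 150 mm). The wrist view shows the shut fingers at (283,280), centred across the base plate and behind the roller. I'll go down behind the roller and start the push.

Request:
apply_moves(
  moves=[
    {"jaw": 0, "offset": [0, 0, 30], "rot": [0, 0, 0]},
    {"jaw": 0, "offset": [0, 0, 27], "rot": [0, 0, 0]},
    {"jaw": 0, "offset": [-10, 0, 0], "rot": [0, 0, 0]},
    {"jaw": 0, "offset": [-8, 0, 0], "rot": [0, 0, 0]},
    {"jaw": 0, "offset": [-8, 0, -5], "rot": [0, 0, 0]},
  ],
)

```text
time_s: 6.92
eef_pos: [0.482, 0.01, 0.1236]
eef_rot: [-0.005, 0.223, 0.975, 0.001]
wrist_force: [-18.1, 9.0, 14.8]
opening: 0.002
grasp_force: 10.1
```

Request:
apply_moves(
  moves=[
    {"jaw": 0, "offset": [14, 0, 0], "rot": [0, 0, 0]},
    {"jaw": 0, "offset": [0, 0, 14], "rot": [0, 0, 0]},
    {"jaw": 0, "offset": [-6, 0, 0], "rot": [0, 0, 0]},
    {"jaw": 0, "offset": [-4, 0, -4], "rot": [0, 0, 0]},
    {"jaw": 0, "offset": [-5, 0, -6], "rot": [0, 0, 0]},
  ],
)

```text
time_s: 7.55
eef_pos: [0.4854, 0.0075, 0.1186]
eef_rot: [-0.002, 0.224, 0.975, 0.0]
wrist_force: [-3.2, 1.0, -1.2]
opening: -0.0
grasp_force: 1.5
```

```bash
cat >> h.py <<'E'
def dr():
    o=ctrl.get_obs(); a=np.radians(-26); Rm=np.array([[np.cos(a),np.sin(a)],[-np.sin(a),np.cos(a)]])
    e=np.array(o["eef_pos"]); f=np.array(o["wrist_force"])
    print("drive pos mm",np.round(np.r_[Rm@(e[:2]-[.55,-.0273]),e[2]]*1000,1),"F",np.round(np.r_[Rm@f[:2],f[2]],1),o["time_s"])
E
python3 -c "
from h import *
dr()
im,d,p,C=shot('scene'); cv2.imwrite('pics/s2.png',cv2.resize(im[150:260,220:340,::-1],None,fx=5,fy=5,interpolation=cv2.INTER_CUBIC))"
```

```text
drive pos mm [-73.3   2.9 118.6] F [-3.3 -0.5 -1.2] 7.55
```

View pics/s2.png

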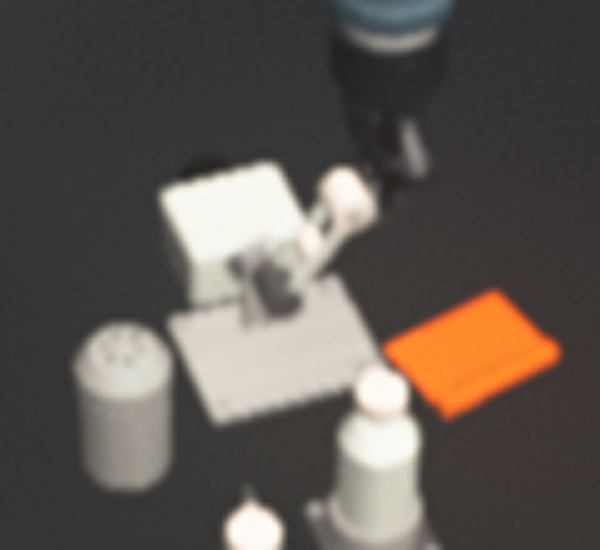

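The crop shows the shut fingers at (400,170), right behind the roller at (347,195), and the canister cap is up at (382,392). The arm is moving with low force, so I'll follow the arc.

Request:
apply_moves(
  moves=[
    {"jaw": 0, "offset": [-7, 0, -5], "rot": [0, 0, 0]},
    {"jaw": 0, "offset": [-7, 0, -5], "rot": [0, 0, 0]},
    {"jaw": 0, "offset": [-8, 0, -4], "rot": [0, 0, 0]},
    {"jaw": 0, "offset": [-8, 0, -4], "rot": [0, 0, 0]},
    {"jaw": 0, "offset": [-9, 0, -2], "rot": [0, 0, 0]},
  ],
)

```text
time_s: 8.22
eef_pos: [0.5212, -0.0095, 0.1398]
eef_rot: [-0.001, 0.224, 0.975, 0.0]
wrist_force: [-4.9, 3.6, 5.6]
opening: 0.002
grasp_force: 3.3
```

```bash
python3 -c "
from h import *
dr()
im,d,p,C=shot('top'); X=cloud(im,d,p,C)
im,d,p,C=shot('scene'); cv2.imwrite('pics/s3.png',cv2.resize(im[150:260,220:340,::-1],None,fx=5,fy=5,interpolation=cv2.INTER_CUBIC))"
```

```text
drive pos mm [-33.7   3.4 139.8] F [-5.9  1.1  5.6] 8.225
```

View pics/s3.png

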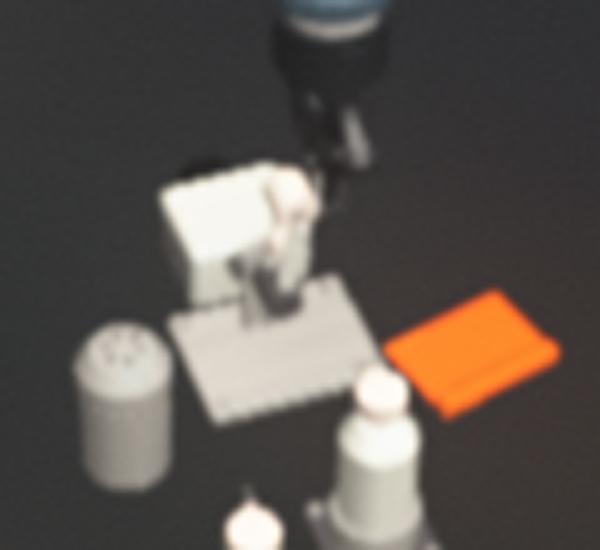

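The arm is nearly upright, with the roller at (293,193) and the fingers in contact behind it. I'll go over the top.

Request:
apply_moves(
  moves=[
    {"jaw": 0, "offset": [-10, 0, 0], "rot": [0, 0, 0]},
    {"jaw": 0, "offset": [-11, 0, 1], "rot": [0, 0, 0]},
    {"jaw": 0, "offset": [-11, 0, 2], "rot": [0, 0, 0]},
    {"jaw": 0, "offset": [-11, 0, 4], "rot": [0, 0, 0]},
    {"jaw": 0, "offset": [-8, 0, 4], "rot": [0, 0, 0]},
  ],
)

```text
time_s: 8.95
eef_pos: [0.5672, -0.0319, 0.1284]
eef_rot: [-0.0, 0.224, 0.975, 0.0]
wrist_force: [-5.8, 2.0, 4.2]
opening: -0.001
grasp_force: 3.1
```

```bash
python3 -c "
from h import *
dr()"
```

```text
drive pos mm [ 17.4   3.4 128.4] F [-6.1 -0.7  4.2] 8.95
```

Small further steps forward until the stop shows in the force.

Request:
apply_moves(
  moves=[
    {"jaw": 0, "offset": [-3, 0, 1], "rot": [0, 0, 0]},
    {"jaw": 0, "offset": [-3, 0, 0], "rot": [0, 0, 0]},
    {"jaw": 0, "offset": [-2, 0, 0], "rot": [0, 0, 0]},
    {"jaw": 0, "offset": [0, 0, 0], "rot": [0, 0, 0]},
    {"jaw": 0, "offset": [0, 0, 0], "rot": [0, 0, 0]},
  ],
)

```text
time_s: 9.57
eef_pos: [0.5723, -0.0344, 0.1259]
eef_rot: [-0.003, 0.224, 0.975, 0.0]
wrist_force: [-6.7, 5.1, -0.5]
opening: 0.001
grasp_force: 3.9
```

```bash
python3 -c "
from h import *
dr()
im,d,p,C=shot('scene'); cv2.imwrite('pics/s4.png',cv2.resize(im[150:260,220:340,::-1],None,fx=5,fy=5,interpolation=cv2.INTER_CUBIC))"
```

```text
drive pos mm [ 23.2   3.4 125.9] F [-8.3  1.6 -0.5] 9.575
```

View pics/s4.png

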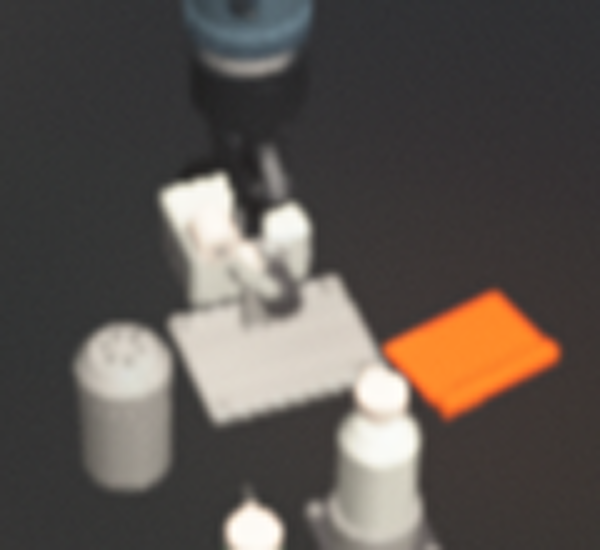

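The arm now leans forward, with the roller at (212,230) and the fingers behind it. The force is about that of the spring at the stop, so I'll press a little more to confirm the stop.

Request:
apply_moves(
  moves=[
    {"jaw": 0, "offset": [-2, 0, 0], "rot": [0, 0, 0]},
    {"jaw": 0, "offset": [-1, 0, 0], "rot": [0, 0, 0]},
    {"jaw": 0, "offset": [-1, 0, 0], "rot": [0, 0, 0]},
    {"jaw": 0, "offset": [0, 0, 0], "rot": [0, 0, 0]},
    {"jaw": 0, "offset": [0, 0, 0], "rot": [0, 0, 0]},
  ],
)

```text
time_s: 10.25
eef_pos: [0.5731, -0.0348, 0.1255]
eef_rot: [-0.006, 0.223, 0.975, 0.001]
wrist_force: [-16.0, 7.8, 5.9]
opening: -0.001
grasp_force: 9.5
```

```bash
python3 -c "
from h import *
dr()"
```

```text
drive pos mm [ 24.1   3.4 125.5] F [-17.8   0.    5.9] 10.25
```

```bash
python3 -c "
from h import *
a=np.radians(-26)
for c in ['scene','top']:
    im,d,p,C=shot(c); X=cloud(im,d,p,C); dx=X[...,0]-.55; dy=X[...,1]+.0273
    x=np.cos(a)*dx+np.sin(a)*dy; y=-np.sin(a)*dx+np.cos(a)*dy; z=X[...,2]
    m=(d>0)&(abs(y-.003)<.014)&(z>.11)&(z<.155)&(x>.0)&(x<.09)&(im.min(-1)>150)
    print(c,m.sum(),x[m].max(),np.percentile(x[m],95),np.percentile(z[m],95))
    m=(abs(z-.15)<.012)&(np.hypot(X[...,0]-.627,X[...,1]-.139)<.02); print('cap',np.median(z[m]))
dr()"
```

```text
scene 95 0.06666008780066862 0.06584919738087296 0.15247219312365742
cap 0.151651329339489Traceback (most recent call last):
  File "<string>", line 8, in <module>
    print(c,m.sum(),x[m].max(),np.percentile(x[m],95),np.percentile(z[m],95))
                    ~~~~~~~~^^
    return umr_maximum(a, axis, None, out, keepdims, initial, where)
ValueError: zero-size array to reduction operation maximum which has no identity
```

The roller's front edge is at about 64 mm (63 mm expected at the stop), the force rises steeply, and the cap is up. Handing in.

```bash
python3 -c "
from h import *
dr(); print(ctrl.hand_in())"
```

```text
drive pos mm [ 24.    3.4 125.5] F [-19.   -0.3   6.4] 10.35
the job is handed in; nothing more can be done
None
```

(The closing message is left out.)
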